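Seat the keyed insert ring of a router table

TASK

The orange insert ring of the router table was dropped back into its opening after a bit change and sits crooked and proud, because its rim notch is not at the locating pin. With a fingertip in its finger hole, turn the ring where it lies until the notch meets the pin (at the red index line), then press it down until it is flush with the table all round, and take the hand clear. Do not lift or tip the ring out of its opening, and leave the spare ring, push block, spanner and everything else as they lie.

Things in the scene. Friction and masses are not known exactly. Their poses are not given: they have to be found in the camera images.
- router_table: router table: white top 360 (x) by 560 mm (y), 240 mm high, with a grey plate (230 x 300 mm) let in flush and a round opening, 122 mm wide, in its middle. Origin: on the bench under the middle of the opening; z up; -x is the operator's side (red switch, red index line). A brass starter pin, 7 mm thick, stands 28 mm high on the plate, 98 mm from the middle, 60 degrees from +x towards +y
- opening (a point): middle of the opening, level with the table's top face. A ledge 12 mm below the face (50 mm radius and outwards) carries the seated ring. Two sprung steel rollers in the wall (at 60 and -60 degrees from the table's +x) hold that side of the ring 5 to 7 mm proud until it is pressed past them, with 5 to 12 N on the ring above each. Nothing else is within 12 mm below the face
- pin (a point): top of the brass locating pin, 6 mm thick, which stands on the ledge 56 mm from the middle of the opening on the table's -x side; its top is 4 mm below the table's face. The ring hides it; a red index line (14 x 5 mm) on the grey plate, 64 to 77 mm from the middle, marks its direction
- insert_ring: orange plastic ring, loose in the opening: 120 mm wide, 12 mm thick, 0.15 kg, slippery, 22 mm bore. Origin: centre of its underside; z up; rim notch towards its own -x, finger hole towards +x. Right when its yaw is the router table's. At first it rides on the pin, 1 to 3 degrees crooked, 6 mm proud; notch at pin, that side drops to the ledge (4 degrees the other way) and the pin stops it
- ring_top (a point): centre of the ring's top face (over the bore); when the ring is seated this is at the table's face, level with opening
- notch (a point): point at the underside of the ring, in its rim notch, 56 mm from the ring's axis: it must come to the pin. The notch is 10 mm wide, 11.5 mm deep from the rim and goes through the whole thickness
- finger_hole (a point): middle of the finger hole, level with the ring's top face, 36 mm from the ring's axis, opposite the notch. The hole goes right through and is part of an annulus: 18 to 54 mm from the axis, 75 degrees wide (straight radial sides, 22 mm to either side of this point), so that two shut fingers fit in. Below the ring it is free for another 10 mm
- spare_ring: bystander, loose on the router table: grey insert ring, 120 mm diameter, 12 mm thick, 60 mm bore, no finger hole. Origin: centre of its underside
- push_block: bystander, loose on the router table: wooden push block, base 150 x 75 x 18 mm with a dark round handle along it, 72 mm high in all. Origin: centre of its underside
- spanner: bystander, loose on the router table: flat steel collet spanner, 170 mm long, 7 mm thick, in front of the ring. Origin: middle of its length, underside
- cut_star: bystander, loose on the router table: birch star, 60 mm across, 9 mm thick. Origin: centre of its underside
- cut_fish: bystander, loose on the router table: birch fish, 75 mm long, 9 mm thick. Origin: centre of its underside
- sanding_block: bystander, loose on the bench: cork sanding block, 115 x 66 x 28 mm. Origin: centre of its underside
- glue: bystander, loose on the bench: white glue bottle, 60 mm thick, 170 mm high. Origin: centre of its underside
There are look-alikes about, which are no part of the job. Of the things that look like the insert_ring, the middle-sized one is meant.

How it is judged:
At the end, for the whole second after the job is handed in: The ring's notch is at the pin (within 4 mm, seen from above), the middle of its top face is level with the table's face (no more than 1.2 mm above, 1.5 mm below), it lies within 0.02 rad of level, and it is at rest (horizontal distance between notch and pin below 0.004 m and z of ring_top in the frame of opening between -0.0015 and 0.0012 m and angle between insert_ring's own z axis and vertical below 0.02 rad and linear speed of insert_ring below 0.03 m/s and angular speed of insert_ring below 0.3 rad/s); the robot touches nothing.
It fails at once if the insert ring is lifted out of its opening (middle of its top more than 16 mm above the table's face) or tipped up by more than 0.2 rad (z of ring_top in the frame of opening above 0.016 m or angle between insert_ring's own z axis and vertical above 0.2 rad).
It fails at once if another thing is lifted, knocked or pushed more than 30 mm from where it lay (distance of any of spare_ring, push_block, spanner, cut_star, cut_fish, sanding_block, glue from where it was at the start of the episode above 0.03 m).
It also fails if it takes over 54 s, if anything falls off the work surface, if the arm or the gripper's body presses on something with over 40 N, if the wrist force passes 120 N, or if a joint passes its speed limit or range.

ROBOT

A 7-joint arm with a two-finger parallel gripper is mounted at the origin on the work surface. World frame = base frame: x ahead of the robot, y to its left, z up, the work surface at z = 0. Lengths are in m, angles in rad, forces in N, time in s.
With the tool pointing down it reaches from about 0.4 to 0.85 m from the base axis. Payload 4.5 kg.
Tool frame: the origin (TCP) lies at the very end of the fingers, on their centre line; the grasp point (between the pads) lies 19 mm behind it; z points along the fingers, y is the direction in which the jaws open and shut (so a half turn about z gives the same grasp; the last joint's range is limited). The gripper opens to 85 mm and grips with 20 to 120 N. Pads are 22 mm wide; open, the fingers measure 114 mm over their backs; the gripper's body (76 mm by 85 mm) begins 54 mm behind the grasp point. The pads swing forward as they close: fully open they stand 13 mm farther back than shut.
Start: joints at [1.318, 0.689, -0.195, 1.565, 0.157, 0.902, -0.215], TCP at [0.177, -0.599, 0.231] pointing down, gripper open.
Joint ranges: [-3.01, 3.01], [-0.46, 2.08], [-1.47, 1.51], [0.13, 2.56], [-1, 4.14], [0.04, 2.09], [-2.66, 2.66]. Speed limits (rad/s): [2.57, 2.57, 3.14, 3.14, 3.14, 3.14, 3.14].

INTERFACE

Orientations are given as a unit quaternion [w, x, y, z].
In Python, from station import bot, effector, planner, snapshot, camera_model, ticket gives the robot as it stands. The module is installed in compiled form; this text tells all that it offers. Calls block until the motion is done:
- bot.move_to(position, orientation): joint-space move of the TCP to a pose.
- bot.servo_line(position, orientation=None, vel=0.15, until_force=None): straight line of the TCP; orientation=None keeps the orientation; vel is the mean speed in m/s. With until_force (N) it stops when the force on the tool has changed by that much, and returns True; else False.
- bot.set_joints(angles): joint-space move.
- effector.command_gripper(opening, strength=None): finger opening in m; strength is the grip in N (None keeps the last); returns when the fingers have stopped.
- bot.sleep(seconds).
- planner.solve_ik(position, orientation): joint angles nearest the present ones, or None.
- bot.get_state(): the state.
- snapshot(name): name is "side" or "top"; returns (picture, depth): 400x640x3 uint8, blue, green, red; 400x640 float32, m along the optical axis (not along the pixel's ray), 0 where there is no reading.
- camera_model(name): a dict with "vfov" (degrees; the focal length in pixels is half the picture's height over the tangent of half this angle, whatever the lens; pixels are square), "cx", "cy" (the principal point, pixels), "cam_to_world" (4x4, takes a point from camera to world coordinates). Camera axes: x right, y down, z forward; pixel columns grow to the right and rows downward; lengths in m; the calibration is good to about 2 mm. A picture is of the moment at which its call begins. camera_model takes no time and is no camera call.
A pose or a line that the arm cannot do raises bot.Unreachable and nothing moves.
- ticket.hand_in(): hands the job in, once; it reports no verdict.
The state is a dict: "time": time; "joint_pos": joint angles; "dq": joint speeds; "tau": joint torques, N m; "eef_pos": TCP position; "orientation": TCP orientation; "wrist_force": force on the tool from outside, world axes, zero at the start; "ft_torque": the same for the moment, N m; "grip_width": finger opening in m.
Only numpy, scipy, OpenCV 4.12 (cv2) and the standard library are available. Lean on these libraries where they do the work, as an engineer would, in place of code of your own. Each camera call takes 0.05 s, during which the arm holds its last target.

## Working session

There is one attempt and no reset: what is moved stays moved. The work goes in short steps, each a Python script; the robot and the scene stay as the last script left them, time stands still between calls to the robot, and variables do not carry over. Pictures are saved under pics/ and viewed, and the job is handed in when it is done.

```bash
mkdir -p pics
python3 - <<'E'
from station import *
import cv2,numpy as np
for n in ("top","side"):
    p,d=snapshot(n); cv2.imwrite(f"pics/{n}0.png",p); np.save(f"{n}0.npy",d)
    m=camera_model(n); print(n,m["vfov"],m["cx"],m["cy"]); print(np.round(m["cam_to_world"],4)); print({k:v for k,v in m.items() if k not in("cam_to_world",)})
s=bot.get_state(); print(s)
E
```

```text
top 54.762026693973894 317.45837974351633 202.7940832451067
[[ 1.1800e-02 -9.9590e-01  8.9200e-02  4.3440e-01]
 [-9.9990e-01 -1.1900e-02 -3.0000e-04 -1.3380e-01]
 [ 1.4000e-03 -8.9200e-02 -9.9600e-01  1.2332e+00]
 [ 0.0000e+00  0.0000e+00  0.0000e+00  1.0000e+00]]
{'vfov': 54.762026693973894, 'cx': 317.45837974351633, 'cy': 202.7940832451067}
side 47.21495330672431 312.06652000123825 195.53508428725914
[[-0.8727 -0.2948  0.3892  0.017 ]
 [-0.4879  0.4955 -0.7186  0.7403]
 [ 0.019  -0.817  -0.5763  0.8913]
 [ 0.      0.      0.      1.    ]]
{'vfov': 47.21495330672431, 'cx': 312.06652000123825, 'cy': 195.53508428725914}
{'time': 0.1, 'joint_pos': array([ 1.31783758,  0.6899097 , -0.19448982,  1.56626405,  0.15729099,
        0.90249441, -0.21511863]), 'dq': array([-1.22688859e-05, -8.25333140e-04,  1.17503394e-03, -1.97398009e-03,
       -1.18290325e-03, -1.96817598e-03,  2.44951265e-04]), 'tau': array([-3.77418983e-03, -5.40608633e+01, -1.27165943e+00, -1.58986974e+01,
        9.41272097e-03,  4.41240714e-03,  2.52245320e-05]), 'eef_pos': array([ 0.17655258, -0.59892496,  0.23055109]), 'orientation': array([-8.22835549e-04,  9.89736158e-01,  1.42904250e-01, -1.86860811e-04]), 'wrist_force': array([-0.64054307,  0.85609621,  0.95257569]), 'ft_torque': array([-0.06855598, -0.04486903, -0.00163115]), 'grip_width': 0.08532148080484513}
```

View pics/top0.png

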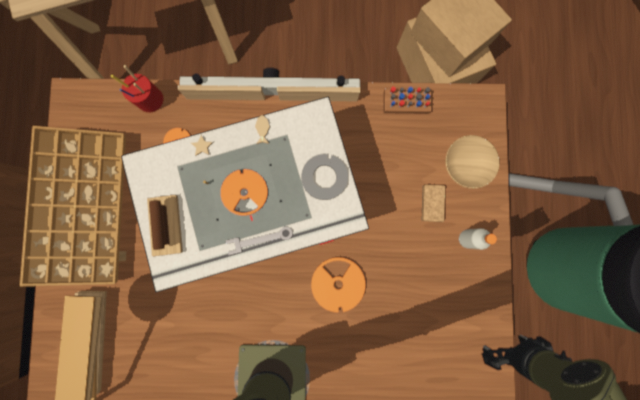

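View pics/side0.png

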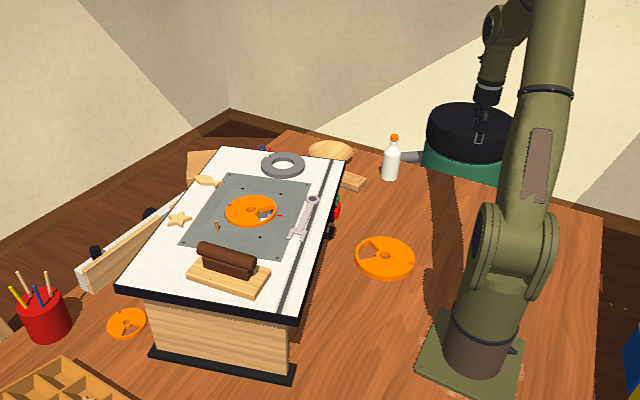

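```bash
cat > h.py <<'E'
import numpy as np,cv2
from station import camera_model
def cam(n):
    m=camera_model(n); f=200/np.tan(np.radians(m["vfov"]/2)); return f,m["cx"],m["cy"],np.array(m["cam_to_world"])
def ray(n,u,v):
    f,cx,cy,T=cam(n); d=np.array([(u-cx)/f,(v-cy)/f,1]); return T[:3,3],T[:3,:3]@d
def onz(n,u,v,z):
    o,d=ray(n,u,v); return o+d*(z-o[2])/d[2]
def cloud(n,D):
    f,cx,cy,T=cam(n); v,u=np.mgrid[:400,:640]; P=np.stack([(u-cx)/f*D,(v-cy)/f*D,D],-1); return P@T[:3,:3].T+T[:3,3]
def proj(n,p):
    f,cx,cy,T=cam(n); q=T[:3,:3].T@(np.asarray(p)-T[:3,3]); return f*q[0]/q[2]+cx, f*q[1]/q[2]+cy
E
python3 - <<'E'
from h import *
p=cv2.imread("pics/top0.png"); q=cv2.imread("pics/side0.png")
a=cv2.resize(p[150:235,194:304],None,fx=7,fy=7,interpolation=cv2.INTER_CUBIC); cv2.imwrite("pics/ztop0.png",a)
b=cv2.resize(q[160:270,180:320],None,fx=5.5,fy=5.5,interpolation=cv2.INTER_CUBIC)[:600,:800]; cv2.imwrite("pics/zside0.png",b)
for n,im in(("top",p),("side",q)):
    D=np.load(n+"0.npy"); C=cloud(n,D); h=cv2.cvtColor(im,cv2.COLOR_BGR2HSV)
    o=cv2.inRange(h,(8,150,120),(22,255,255)); k,l,s,c=cv2.connectedComponentsWithStats(o)
    for i in range(1,k):
        if s[i,4]>60:
            P=C[l==i]; print(n,"orange",s[i],c[i].round(1),np.median(P,0).round(4)); 
            if abs(np.median(P[:,2])-.245)<.02:
                A=np.c_[P[:,:2]-P[:,:2].mean(0),np.ones(len(P))]; r=np.linalg.lstsq(A,P[:,2],rcond=None)[0]; print(" plane",r, P[:,:2].mean(0))
    r=cv2.inRange(h,(0,150,100),(6,255,255))|cv2.inRange(h,(172,150,100),(180,255,255)); k,l,s,c=cv2.connectedComponentsWithStats(r)
    for i in range(1,k):
        if s[i,4]>4: print(n,"red",s[i],c[i].round(1),onz(n,*c[i],.24).round(4))
E
```

```text
top orange [109  74  20  14  83] [119.1  81. ] [0.887  0.455  0.1017]
top orange [162 126  29  17 288] [175.2 133.8] [0.7626 0.3297 0.0084]
top orange [ 221  170   47   45 1338] [243.4 189.4] [0.5567 0.059  0.2455]
 plane [-0.63464266 -0.66998747  0.24970078] [0.55487044 0.05618008]
top orange [485 232  13  13 112] [491.3 238.4] [ 0.4381 -0.6142  0.1684]
top orange [ 310  256   57   57 2248] [338.2 286. ] [ 0.2823 -0.2018  0.016 ]
top red [122  73  31  39 656] [137.3  89.7] [0.8186 0.3469 0.24  ]
top red [390  87   6   6  25] [392.8  89.4] [ 0.8277 -0.3303  0.24  ]
top red [417  88   4   4  14] [418.5  89.5] [ 0.8283 -0.3987  0.24  ]
top red [408  94   5   5  20] [410.1  96. ] [ 0.8101 -0.3762  0.24  ]
top red [399 100   6   6  25] [401.5 102.7] [ 0.7918 -0.3533  0.24  ]
top red [425 102   5   4  14] [427.3 103.4] [ 0.7906 -0.4215  0.24  ]
top red [326 240   8   3   8] [329.5 241.1] [ 0.4252 -0.1661  0.24  ]
top red [320 243   5   2   5] [322.  243.4] [ 0.4192 -0.147   0.24  ]
side orange [    0   129   472   271 43184] [275.1 313.8] [0.3743 0.1269 0.0005]
side orange [168 154  20   
[... 451 characters left out ...]
 orange [ 93 200  48  22 272] [116.6 210.1] [ 2.0382 -0.5855 -0.7485]
side orange [197 244  56  22 311] [225. 254.] [0.4567 0.2614 0.309 ]
side orange [  0 275  23  14 108] [ 10.5 280.8] [ 2.0296  0.066  -0.7492]
side red [254 148   3   2   6] [255.  148.5] [ 0.7125 -0.1928  0.24  ]
side red [268 148   3   3   9] [269. 149.] [ 0.6765 -0.2112  0.24  ]
side red [334 202   7  17  72] [336.6 210.7] [ 0.3766 -0.0475  0.24  ]
side red [277 215   6   2   7] [279.7 215.1] [0.4829 0.0355 0.24  ]
side red [  15  286   53   59 1866] [ 43.1 318. ] [0.6821 0.4985 0.24  ]
side red [ 51 287   6   5  19] [ 53.1 288.6] [0.7286 0.4448 0.24  ]
side red [ 21 293  10  12  58] [ 25.4 297.7] [0.7524 0.4847 0.24  ]
```

View pics/ztop0.png

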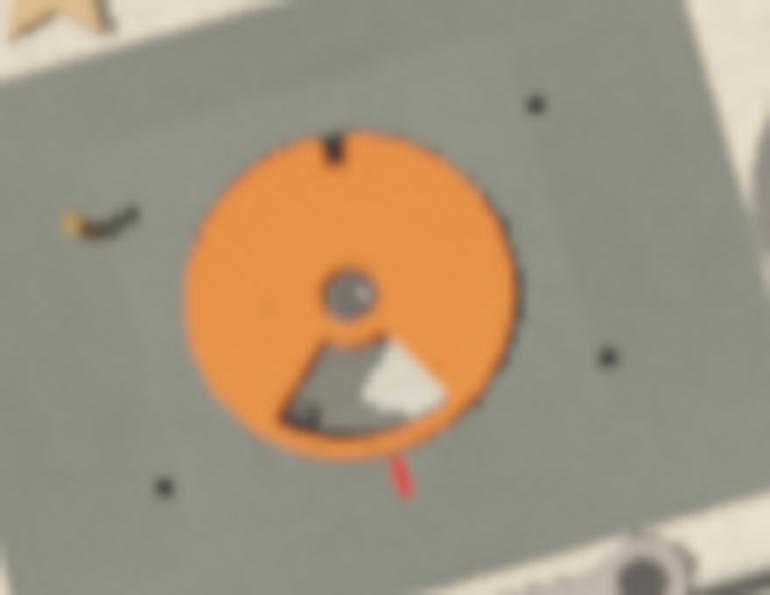

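View pics/zside0.png

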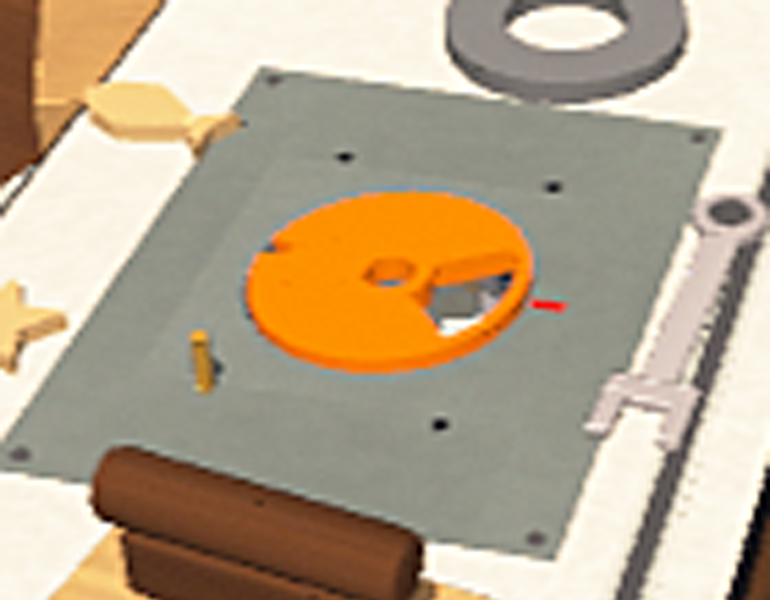

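```bash
cat > meas.py <<'E'
from h import *
def measure(n,im,ztop,D=None,verbose=True):
    h=cv2.cvtColor(im,cv2.COLOR_BGR2HSV)
    o=cv2.inRange(h,(8,140,100),(22,255,255)); u0,v0=proj(n,[.55,.06,.243])
    k,l,s,c=cv2.connectedComponentsWithStats(o)
    best=[i for i in range(1,k) if s[i,4]>400 and np.hypot(*(c[i]-[u0,v0]))<25]
    m=(l==best[0]).astype(np.uint8)
    con=max(cv2.findContours(m,cv2.RETR_EXTERNAL,cv2.CHAIN_APPROX_NONE)[0],key=len)[:,0,:]
    hull=cv2.convexHull(con)[:,0,:].astype(float)
    W=np.array([onz(n,u,v,ztop)[:2] for u,v in con])
    def fit(W): 
        A=np.c_[2*W,np.ones(len(W))]; r=np.linalg.lstsq(A,(W**2).sum(1),rcond=None)[0]; return r[:2],np.sqrt(r[2]+r[:2]@r[:2])
    for _ in range(4):
        ce,R=fit(W); e=np.hypot(*(W-ce).T)-R; W=W[abs(e)<max(.003,1*e.std())]
    # index
    b,g,r=[im[...,i].astype(int) for i in range(3)]
    hh=((h[...,0]<7)|(h[...,0]>172))&(h[...,1]>90)&(r>110)
    vv,uu=np.nonzero(hh); P=np.array([onz(n,u,v,.24)[:2] for u,v in zip(uu,vv)]); dd=np.hypot(*(P-ce).T); sel=(dd>.058)&(dd<.085)
    idx=np.average(P[sel],axis=0) if sel.any() else None
    # notch and hole: nonorange within disc
    vv,uu=np.mgrid[int(v0)-40:int(v0)+40,int(u0)-45:int(u0)+45]; uu=uu.ravel();vv=vv.ravel()
    Q=np.array([onz(n,u,v,ztop)[:2] for u,v in zip(uu,vv)])-ce; rr=np.hypot(*Q.T); no=m[vv,uu]==0
    hole=Q[no&(rr>.020)&(rr<.046)]; notch=Q[no&(rr>.050)&(rr<.0575)]
    deg=lambda q:np.degrees(np.arctan2(q[1],q[0]))
    print(n,"centre",ce.round(4),"R",R.round(4),"n",len(W))
    if idx is not None: print("  index",idx.round(4),sel.sum(),"r",np.hypot(*(idx-ce)).round(4),"dir",deg(idx-ce).round(1))
    hc=hole.mean(0); print("  hole",len(hole),"dir",deg(hc).round(1),"r",np.hypot(*hc).round(4))
    a=np.degrees(np.arctan2(notch[:,1],notch[:,0])); print("  gaps near rim:",np.histogram(a,bins=36,range=(-180,180))[0])
    # notch: near opposite of hole
    d=(a-deg(hc)-180+180)%360-180; s=abs(d)<35
    if s.any(): print("  notch dir",(deg(hc)+180+d[s].mean())%360, s.sum())
    if D is not None:
        C=cloud(n,D); P=C[cv2.erode(m,np.ones((3,3)))>0]; P=P[abs(P[:,2]-np.median(P[:,2]))<.01]
        A=np.c_[P[:,:2]-ce,np.ones(len(P))]
        for _ in range(3):
            r=np.linalg.lstsq(A,P[:,2],rcond=None)[0]; e=P[:,2]-A@r; k=abs(e)<2*e.std(); A=A[k];P=P[k]
        print("  plane slope",r[:2].round(4),"z",r[2].round(4),"std",e.std().round(4))
        dd=np.hypot(*(C[...,:2]-ce).transpose(2,0,1)); pl=(dd>.068)&(dd<.09)&(abs(C[...,2]-.24)<.012)
        print("  plate z",np.median(C[pl][:,2]).round(4))
    return ce
if __name__=="__main__":
    for n in("top","side"): measure(n,cv2.imread(f"pics/{n}0.png"),.246,np.load(n+"0.npy"))
E
python3 meas.py
```

```text
Traceback (most recent call last):
  File "meas.py", line 42, in <module>
    for n in("top","side"): measure(n,cv2.imread(f"pics/{n}0.png"),.246,np.load(n+"0.npy"))
                            ~~~~~~~^^^^^^^^^^^^^^^^^^^^^^^^^^^^^^^^^^^^^^^^^^^^^^^^^^^^^^^^
  File "meas.py", line 22, in measure
    Q=np.array([onz(n,u,v,ztop)[:2] for u,v in zip(uu,vv)])-ce; rr=np.hypot(*Q.T); no=m[vv,uu]==0
                ~~~^^^^^^^^^^^^
  File "h.py", line 8, in onz
    o,d=ray(n,u,v); return o+d*(z-o[2])/d[2]
        ~~~^^^^^^^
  File "h.py", line 6, in ray
    f,cx,cy,T=cam(n); d=np.array([(u-cx)/f,(v-cy)/f,1]); return T[:3,3],T[:3,:3]@d
              ~~~^^^
  File "h.py", line 4, in cam
    m=camera_model(n); f=200/np.tan(np.radians(m["vfov"]/2)); return f,m["cx"],m["cy"],np.array(m["cam_to_world"])
ValueError: time passes only in moves, steps and waits
```

```bash
sed -i 's/^import numpy as np,cv2/import numpy as np,cv2,functools/; s/^def cam(n)/@functools.lru_cache\ndef cam(n)/' h.py; python3 meas.py; python3 -c "
from station import bot; print(bot.get_state()['time'])"
```

```text
top centre [0.5492 0.0557] R 0.0584 n 125
  index [0.483  0.0366] 15 r 0.0689 dir -163.9
  hole 171 dir -171.0 r 0.0323
  gaps near rim: [3 4 5 5 2 0 0 0 0 0 0 0 0 0 0 0 0 0 4 1 0 0 0 0 0 0 0 0 0 0 0 0 0 2 3 4]
  notch dir 8.533896850872003 5
  plane slope [-0.0401 -0.0156] z 0.2458 std 0.0014
  plate z 0.2402
side centre [0.5468 0.0601] R 0.0611 n 115
  index [0.494  0.0379] 13 r 0.0573 dir -157.3
  hole 88 dir -178.8 r 0.035
  gaps near rim: [0 0 0 0 0 0 0 0 0 0 0 0 0 0 0 0 0 0 1 0 0 0 0 0 0 0 0 0 0 0 0 0 0 0 0 0]
  notch dir 9.940996125809647 1
  plane slope [-0.0369 -0.0138] z 0.2458 std 0.0011
  plate z 0.2402
0.1
```

```bash
cat >> h.py <<'E'
C0=np.array([.549,.0562]); ZT=.240
def quat(deg):
    a=np.radians(deg)/2; return [0.,float(np.cos(a)),float(np.sin(a)),0.]
def pt(phi,r,z):
    a=np.radians(phi); return [float(C0[0]+r*np.cos(a)),float(C0[1]+r*np.sin(a)),float(z)]
E
python3 - <<'E'
from h import *
from station import planner
for off in(0,180):
  for phi in range(190,-10,-20):
    q=planner.solve_ik(pt(phi,.036,.232),quat(phi-12+off)); print(off,phi,None if q is None else np.round(q,2))
for off in(0,180):
  for phi in range(190,391,40):
    q=planner.solve_ik(pt(phi,.036,.232),quat(phi+12+off)); print('ccw',off,phi,None if q is None else np.round(q,2))
E
```

```text
0 190 [ 0.36  0.68 -0.92  1.87  0.68  0.94  0.65]
0 170 [ 0.29  0.66 -0.84  1.87  0.62  0.9   0.34]
0 150 [ 0.22  0.64 -0.75  1.85  0.56  0.87  0.04]
0 130 [ 0.15  0.63 -0.65  1.83  0.49  0.85 -0.25]
0 110 [ 0.08  0.62 -0.55  1.8   0.42  0.84 -0.53]
0 90 [ 0.02  0.62 -0.45  1.77  0.35  0.83 -0.8 ]
0 70 [-0.04  0.63 -0.34  1.73  0.27  0.83 -1.06]
0 50 [-0.08  0.63 -0.24  1.71  0.19  0.83 -1.31]
0 30 [-0.13  0.63 -0.13  1.69  0.11  0.83 -1.56]
0 10 [-0.17  0.63 -0.03  1.69  0.02  0.82 -1.81]
180 190 [-0.17  0.54 -0.03  1.9   0.03  0.7  -1.82]
180 170 [-0.26  0.55  0.08  1.9  -0.06  0.7  -2.1 ]
180 150 [-0.35  0.56  0.19  1.88 -0.15  0.71 -2.38]
180 130 [-0.45  0.59  0.33  1.86 -0.27  0.74 -2.62]
180 110 [-0.81  0.84  1.09  1.84 -0.87  1.03 -2.35]
180 90 [ 0.39  0.88 -1.25  1.75  0.9   1.22  1.82]
180 70 [ 0.39  0.9  -1.25  1.71  0.9   1.24  1.49]
180 50 [ 0.4   0.91 -1.25  1.68  0.91  1.25  1.17]
180 30 [ 0.41  0.92 -1.25  1.66  0.91  1.26  0.84]
180 10 [ 0.31  0.78 -0.91  1.66  0.69  1.06  0.71]
ccw 0 190 [ 0.49  0.83 -1.25  1.86  0.88  1.14  0.86]
ccw 0 230 [ 0.53  0.84 -1.25  1.83  0.88  1.16  1.62]
ccw 0 270 [-0.41  0.64  0.5   1.82 -0.41  0.79 -2.64]
ccw 0 310 [-0.23  0.62  0.16  1.74 -0.13  0.79 -2.24]
ccw 0 350 [-0.13  0.63 -0.05  1.69  0.04  0.82 -1.74]
ccw 0 390 [-0.05  0.64 -0.26  1.69  0.21  0.84 -1.24]
ccw 180 190 [-0.08  0.55 -0.16  1.89  0.13  0.71 -1.5 ]
ccw 180 230 [ 0.09  0.57 -0.37  1.85  0.29  0.76 -0.92]
ccw 180 270 [ 0.22  0.63 -0.56  1.78  0.43  0.85 -0.34]
ccw 180 310 [ 0.3   0.71 -0.75  1.71  0.57  0.96  0.23]
ccw 180 350 [ 0.34  0.78 -0.93  1.66  0.7   1.06  0.79]
ccw 180 390 [ 0.41  0.92 -1.25  1.66  0.91  1.26  1.26]
```

Run:
```python
from h import *
from station import *
s=bot.get_state(); p=s["eef_pos"].tolist()
effector.command_gripper(0.0)
bot.servo_line([p[0],p[1],.42],vel=.3)
bot.move_to(pt(189,.036,.40),quat(189))
bot.servo_line(pt(189,.036,.275),vel=.2)
s=bot.get_state(); print(s["time"],s["eef_pos"],pt(189,.036,.275),s["grip_width"],s["wrist_force"],s["joint_pos"].round(2))
for n in("top","side"):
    p,d=snapshot(n); u,v=map(int,proj(n,[.55,.056,.25])); cv2.imwrite(f"pics/{n}1.png",cv2.resize(p[v-55:v+55,u-70:u+70],None,fx=5,fy=5,interpolation=cv2.INTER_CUBIC))
```

```text
5.0083 [0.51409314 0.05111271 0.27603788] [0.5134432197385751, 0.050568359258551694, 0.275] -0.00046084441585347803 [-0.45131708  0.58452839  0.84016306] [ 0.49  0.74 -1.22  1.81  0.76  1.16  0.75]
```

View pics/side1.png

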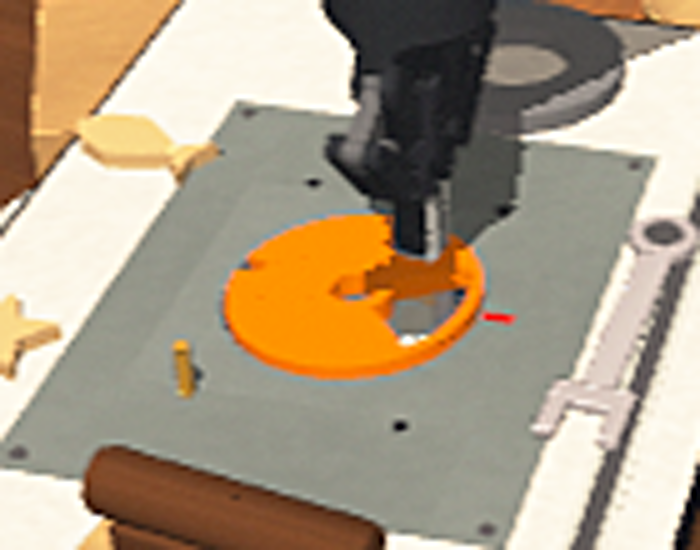

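View pics/top1.png

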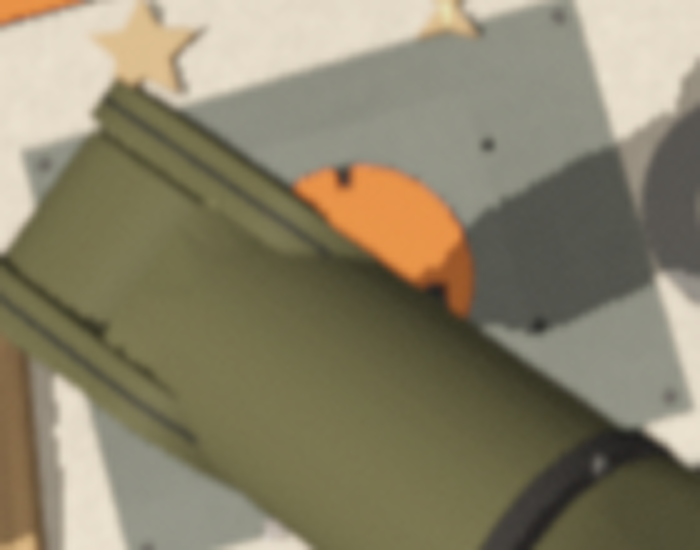

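Run:
```python
from h import *
from station import *
hit=bot.servo_line(pt(188,.036,.233),vel=.04,until_force=4)
s=bot.get_state(); print(hit,s["time"],s["eef_pos"],s["wrist_force"])
p,d=snapshot("side"); u,v=map(int,proj("side",[.55,.056,.25])); cv2.imwrite("pics/side2.png",cv2.resize(p[v-55:v+55,u-70:u+70],None,fx=5,fy=5,interpolation=cv2.INTER_CUBIC))
```

```text
False 6.3083 [0.51350857 0.05130738 0.23324715] [-1.20049499  0.33173346 -0.51005285]
```

View pics/side2.png

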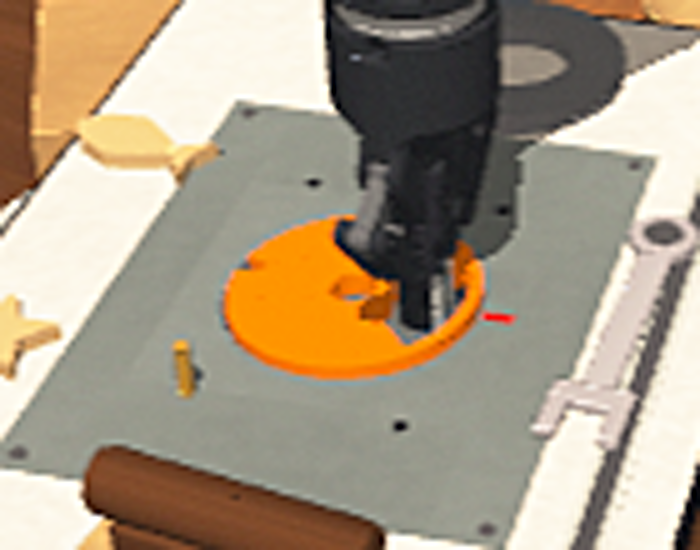

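Run:
```python
from h import *
from station import *
phi=188
while phi>148:
    phi-=8
    hit=bot.servo_line(pt(phi,.035,.233),quat(phi-10),vel=.03,until_force=10)
    s=bot.get_state(); print(phi,hit,round(s["time"],2),s["wrist_force"].round(1),s["joint_pos"].round(2)[[2,6]])
    if hit: break
p,d=snapshot("side"); u,v=map(int,proj("side",[.55,.056,.25])); cv2.imwrite("pics/side3.png",cv2.resize(p[v-55:v+55,u-70:u+70],None,fx=5,fy=5,interpolation=cv2.INTER_CUBIC))
```

```text
180 False 6.84 [ 0.1 -0.   0.4] [-1.09  0.4 ]
172 False 7.16 [ 0.2 -0.1 -0.1] [-1.05  0.28]
164 False 7.47 [ 0.1 -0.1  0.6] [-1.01  0.15]
156 False 7.79 [-0.6 -0.5 -0.2] [-0.98  0.03]
148 False 8.11 [-0.  -0.2  0.6] [-0.94 -0.09]
```

View pics/side3.png

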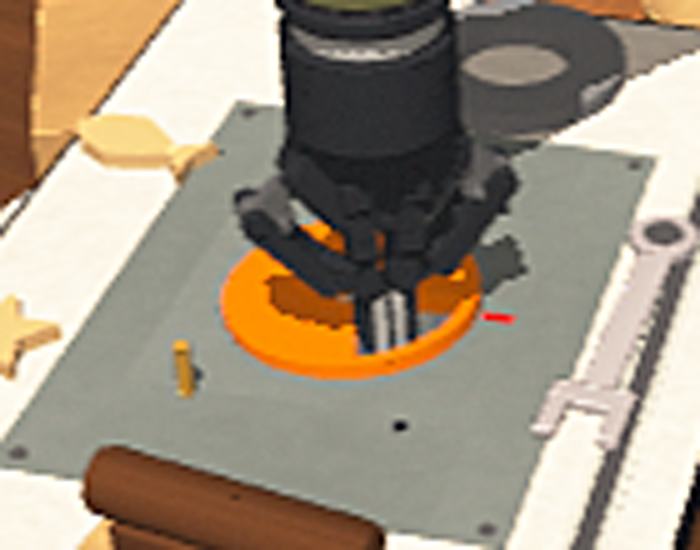

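Run:
```python
from h import *
from station import *
phi=148
while phi>36:
    phi-=8
    hit=bot.servo_line(pt(phi,.035,.233),quat(phi-10),vel=.03,until_force=10)
    s=bot.get_state(); print(phi,hit,round(s["time"],2),s["wrist_force"].round(1),s["joint_pos"].round(2)[[2,6]])
    if hit: break
for n in("side","top"):
  p,d=snapshot(n); u,v=map(int,proj(n,[.55,.056,.25])); cv2.imwrite(f"pics/{n}4.png",cv2.resize(p[v-55:v+55,u-70:u+70],None,fx=5,fy=5,interpolation=cv2.INTER_CUBIC))
```

```text
140 False 8.47 [-0.9 -0.6  0.1] [-0.9 -0.2]
132 False 8.79 [-0.5 -0.5  0. ] [-0.86 -0.32]
124 False 9.11 [-0.3 -0.4 -0.7] [-0.82 -0.43]
116 False 9.43 [-0.3  0.2 -0.4] [-0.78 -0.55]
108 False 9.74 [0.2 0.3 0.8] [-0.74 -0.66]
100 False 10.06 [ 0.1  1.1 -0.4] [-0.7  -0.77]
92 False 10.38 [-0.3 -0.6  0.1] [-0.66 -0.88]
84 False 10.69 [ 0.1  0.8 -0.1] [-0.62 -0.98]
76 False 11.01 [ 1.   0.4 -0.7] [-0.58 -1.09]
68 False 11.32 [-0.4  1.   0.1] [-0.54 -1.19]
60 False 11.64 [-0.4  1.1 -0.3] [-0.5 -1.3]
52 False 11.96 [-0.3 -0.   0.3] [-0.46 -1.4 ]
44 False 12.28 [-0.6  0.5 -1.2] [-0.42 -1.51]
36 False 12.59 [-0.9  1.3 -0.2] [-0.38 -1.61]
```

View pics/side4.png

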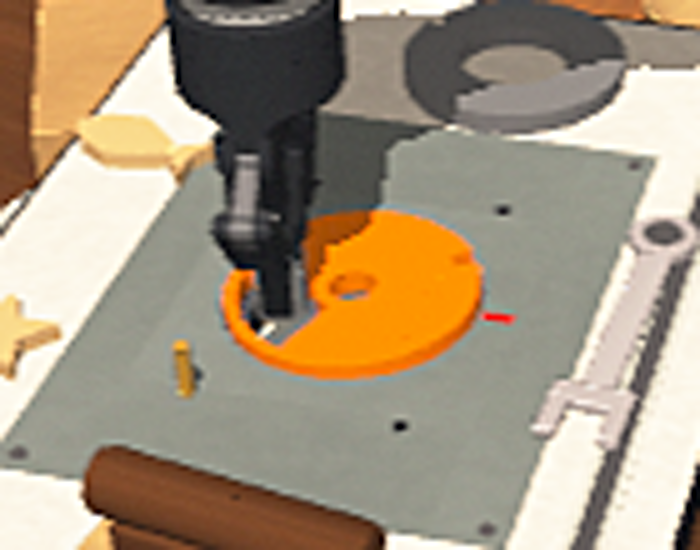

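View pics/top4.png

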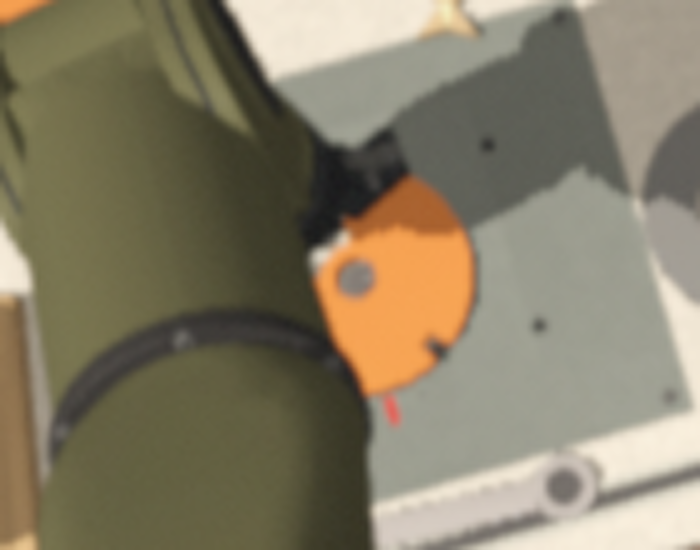

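Run:
```python
from h import *
from station import *
for phi in [28,20,14]+list(range(12,-9,-2)):
    hit=bot.servo_line(pt(phi,.035,.233),quat(phi-10),vel=.012,until_force=5)
    s=bot.get_state(); print(phi,hit,round(s["time"],2),s["wrist_force"].round(1))
    if hit: break
for n in("side","top"):
  p,d=snapshot(n); u,v=map(int,proj(n,[.55,.056,.25])); cv2.imwrite(f"pics/{n}5.png",cv2.resize(p[v-55:v+55,u-70:u+70],None,fx=5,fy=5,interpolation=cv2.INTER_CUBIC))
```

```text
28 False 13.25 [0.5 2.  0.8]
20 False 13.81 [-0.3  2.5 -0.4]
14 False 14.27 [-0.8  2.  -0.1]
12 False 14.52 [-0.   0.9  0.1]
10 False 14.77 [-0.4  2.2  0.7]
8 False 15.02 [-0.7  1.8 -0.3]
6 False 15.27 [0.4 1.3 0.8]
4 False 15.52 [0.7 0.6 0.7]
2 False 15.77 [ 0.8  1.  -1.2]
0 False 16.02 [ 0.7  1.3 -0.5]
-2 False 16.27 [ 2.4  2.9 -0.9]
-4 False 16.52 [ 2.8  5.2 -0.2]
-6 False 16.77 [ 4.   5.3 -1.5]
-8 False 17.02 [ 4.3  7.  -0.2]
```

View pics/side5.png

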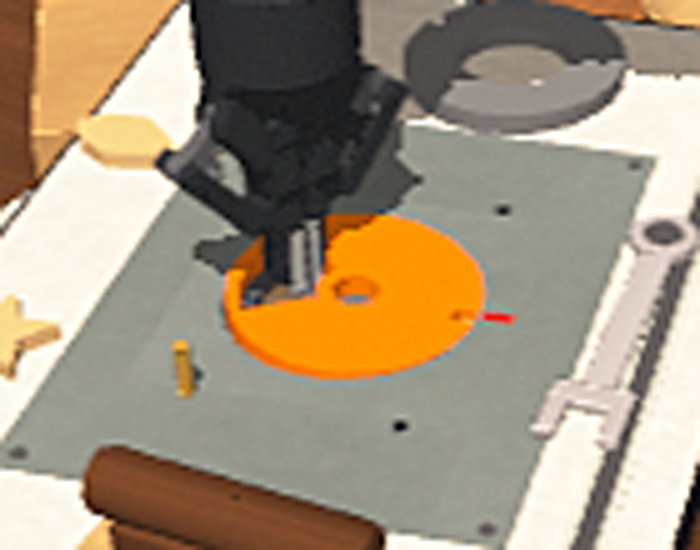

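View pics/top5.png

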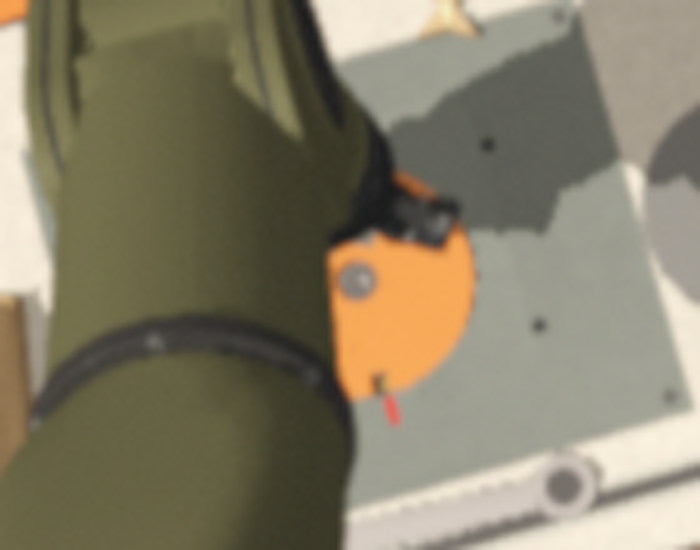

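Run:
```python
from h import *
from station import *
bot.servo_line(pt(3,.035,.233),quat(0),vel=.02)
s=bot.get_state(); print(s["wrist_force"].round(1))
bot.servo_line(pt(3,.035,.285),vel=.06)
bot.servo_line(pt(76,.046,.285),quat(76),vel=.12)
hit=bot.servo_line(pt(76,.046,.237),vel=.02,until_force=30)
s=bot.get_state(); print(hit,s["time"],s["eef_pos"],s["wrist_force"].round(1))
bot.servo_line(pt(76,.046,.285),vel=.08)
bot.servo_line(pt(16,.08,.285),quat(61),vel=.15)
bot.servo_line(pt(-44,.046,.285),quat(46),vel=.15)
hit=bot.servo_line(pt(-44,.046,.237),vel=.02,until_force=30)
s=bot.get_state(); print(hit,s["time"],s["eef_pos"],s["wrist_force"].round(1))
bot.servo_line(pt(-44,.046,.285),vel=.08)
for n in("side","top"):
  p,d=snapshot(n); u,v=map(int,proj(n,[.55,.056,.25])); cv2.imwrite(f"pics/{n}6.png",cv2.resize(p[v-55:v+55,u-70:u+70],None,fx=5,fy=5,interpolation=cv2.INTER_CUBIC))
```

```text
[-0.1  1.8  0.5]
False 22.6417 [0.5607332  0.10114434 0.24051284] [-6.5 -2.7 23.9]
False 27.175 [0.58233579 0.0245378  0.24004765] [-6.  -1.2 20. ]
```

View pics/side6.png

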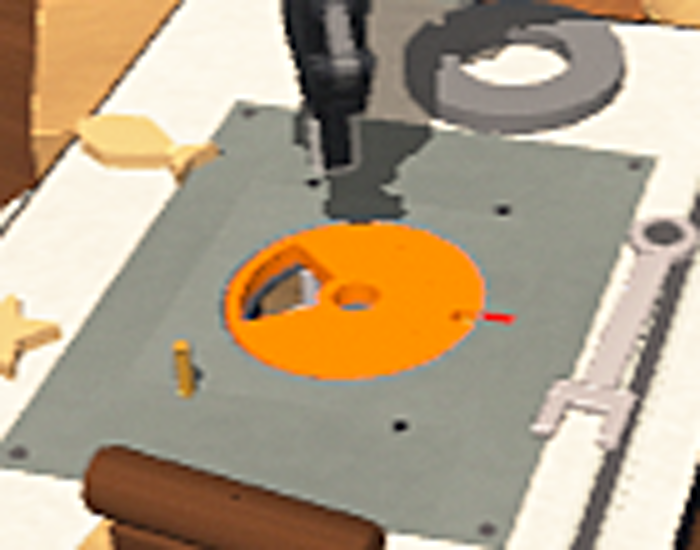

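Run:
```python
from h import *
from station import *
import meas
bot.servo_line(pt(-44,.046,.38),vel=.25)
bot.move_to([.45,-.30,.40],quat(46))
print(bot.get_state()["time"])
for n in("side","top"):
  p,d=snapshot(n); cv2.imwrite(f"pics/{n}7f.png",p); u,v=map(int,proj(n,[.55,.056,.25])); cv2.imwrite(f"pics/{n}7.png",cv2.resize(p[v-55:v+55,u-70:u+70],None,fx=5,fy=5,interpolation=cv2.INTER_CUBIC))
  np.save(n+"7.npy",d); meas.measure(n,p,.240,d)
```

```text
29.875
side centre [0.5503 0.057 ] R 0.0593 n 121
  index [0.4834 0.0363] 12 r 0.07 dir -162.8
  hole 89 dir 22.6 r 0.0328
  gaps near rim: [0 0 0 0 0 0 0 0 0 0 0 0 0 0 0 0 0 0 0 0 0 0 3 0 0 0 0 0 0 0 0 0 0 0 0 0]
  plane slope [-0.0034  0.0011] z 0.2402 std 0.0011
  plate z 0.2402
top centre [0.5497 0.057 ] R 0.0583 n 125
  index [0.483  0.0366] 15 r 0.0697 dir -163.0
  hole 175 dir 12.7 r 0.0318
  gaps near rim: [0 4 0 0 0 0 0 0 0 0 0 0 0 0 0 1 4 0 0 2 0 0 0 0 0 0 0 0 0 0 0 0 0 0 0 0]
  notch dir 194.42125209753678 4
  plane slope [-0.0055 -0.0047] z 0.2401 std 0.0015
  plate z 0.2401
```

View pics/side7.png

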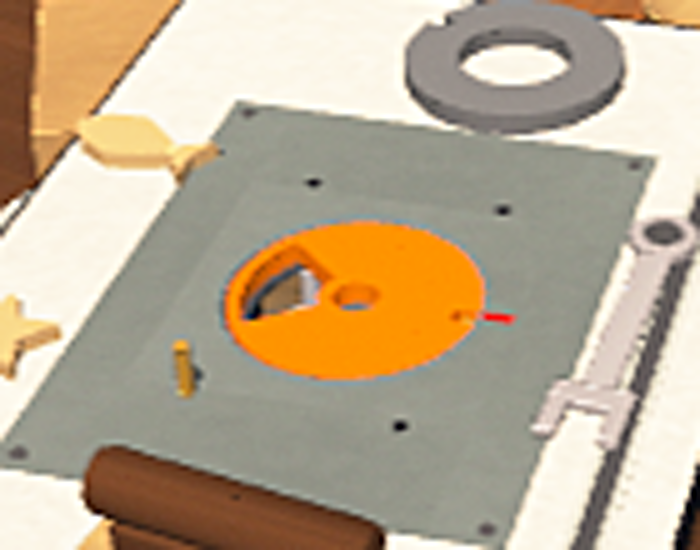

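View pics/top7.png

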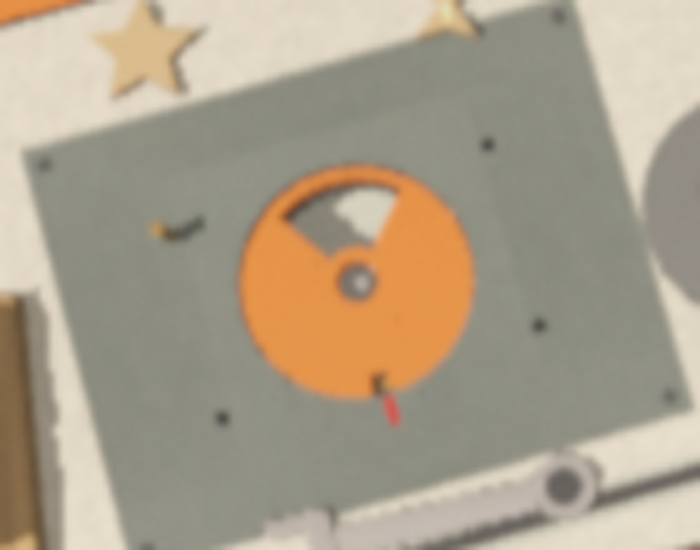

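```bash
python3 -c "
from station import *
bot.sleep(0.5); ticket.hand_in(); s=bot.get_state(); print(s['time'],s['wrist_force'])"
```

```text
the job is handed in; nothing more can be done
the job is handed in; nothing more can be done
```

The insert ring is turned to the pin and pressed flush. I handed the job in at about 30.5 s of the 54 s; hand-in reports no verdict.

**What I did:** I put the shut fingers in the finger hole and turned the ring about 170° clockwise where it lay. The side force then rose and the pin stopped it. I lifted the fingers out and pressed the ring down above each roller in turn, to the table face at 20–24 N. The 30 N force stop never triggered; both presses were stopped by height, at z ≈ 0.240 m. Then I moved the hand clear.

**Last checks:**
- **Height:** the ring's top measures 0.2401–0.2402 m in both cameras, the same as the plate.
- **Level:** the fitted tilt is below 0.008 rad, against a limit of 0.02.
- **Notch:** the brass pin shows inside the notch. From the pictures, the notch direction reads 193–194° and the index line 196–197°. That is 2–3 mm at the rim, inside the 4 mm limit and about as fine as I could measure. The side camera was too coarse to read the notch, and its hole direction (22.6°) disagreed with the top camera's (12.7°). I trusted the top view and the pin stop.
- **Other things:** in the close-ups around the ring, the parts in view lie as they were. I did not measure their positions again, and I did not look again at those farther off, such as the glue and sanding block.

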